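# Load the slide reader through its push-push hatch

## Robot

A 6-joint arm with a two-finger parallel gripper is mounted at the origin on the work surface. World frame = base frame: x ahead of the robot, y to its left, z up, the work surface at z = 0. Lengths are in mm, angles in rad, forces in N, time in s.
With the tool pointing down it reaches from about 350 to 875 mm from the base axis. Payload 4.2 kg.
Tool frame: the origin (TCP) lies between the finger pads; the fingertips stand 11 mm ahead of it and the grasp point (between the pads) lies 8 mm behind it; z points along the fingers, y is the direction in which the jaws open and shut (so a half turn about z gives the same grasp; the last joint's range is limited). The gripper opens to 85 mm and grips with 20 to 120 N. Pads are 22 mm wide; open, the fingers measure 114 mm over their backs; the gripper's body (76 mm by 85 mm) begins 54 mm behind the grasp point. The pads swing forward as they close: fully open they stand 13 mm farther back than shut.
Start: joints at [1.502, 0.385, 0.008, 0, -1.194, -0.259], TCP at [201.193, 591.71, 242.312] pointing down, gripper open.
Joint ranges: [-3.14, 3.14], [-1.21, 2.06], [-1.07, 1.41], [-3.16, 2.05], [-2.99, -0.16], [-3.1, 3.1]. Speed limits (rad/s): [2.79, 2.79, 3.14, 3.14, 3.14, 3.14].

## Interface

Orientations are given as a unit quaternion [x, y, z, w].
In Python, from bench import * gives the robot as it stands. The module is installed in compiled form; this text tells all that it offers.
- The arm moves only by the tool drive_tool, never from a script. Its argument "increments" is a list of rows, each a list of 3 entries, a list of its own where there are three numbers: the gripper command: -1 is shut, 1 is fully open, values between are in proportion, then the shift along the tool's x, y, z scaled (see below), then the turn about the tool's z scaled (see below). In form: [[hand, [tx, ty, tz], turn], ...]. A call has 1 to 20 rows; each row shifts and turns the commanded pose from where the row before left it, along the tool's axes as they then stand; what a row does not reach is not made up. The controller multiplies each number of a shift by 0.3 m and each number of a turn by 2 rad. A row lasts 1/8 s, in which the tool goes at most 62.5 mm and 10.7 degrees, less where a joint would pass 70% of its speed; a pose out of reach is approached as far as the arm can. A call with a number of a shift or a turn outside -1 to 1 is refused whole. A call with a gripper value outside its range is refused whole. The fingers move at their own pace and stop on an object; the grip force is fixed at half the most. Time passes only in rows, so rows that do not move let the fingers close. It gives the time, the measured TCP pose, the force and the opening at its end, in the units of the state.
- read_state(): the state, without advancing time (a new reading comes with each control period).
- get_image(name): name is "scene" or "top" or "wrist"; returns the picture (400x640x3 uint8, red, green, blue); there is no depth.
- calibration(name): a dict with "fovy" (degrees; the focal length in pixels is half the picture's height over the tangent of half this angle, whatever the lens; pixels are square), "cx", "cy" (the principal point, pixels), "R" (3x3) and "t" (3): a world point X has camera coordinates R X + t. Camera axes: x right, y down, z forward; pixel columns grow to the right and rows downward; lengths in mm; the calibration is good to about 2 mm. A picture is of the moment at which its call begins: read the wrist's pose just before it. calibration takes no time and is no camera call; for the wrist camera it gives the pose at the moment of the call.
- job_done(): hands the job in, once; it reports no verdict.
The state is a dict: "clock": time; "joints": joint angles; "joint_vel": joint speeds; "joint_efforts": joint torques, N m; "position": TCP position; "ee_rot": TCP orientation; "contact_force": force on the tool from outside, world axes, zero at the start; "wrist_torque": the same for the moment, N m; "gripper_width": finger opening in mm.
Only numpy, scipy, OpenCV 4.12 (cv2) and the standard library are available. Lean on these libraries where they do the work, as an engineer would, in place of code of your own. Each camera call takes 0.05 s, during which the arm holds its last target.

## Task

Load the slide cassette into the slide reader: press down on the front edge of the reader's hatch until its push-push latch lets go and the hatch rises fully open, set the rectangular cassette fully down in the pocket inside, then swing the hatch shut and press it until it latches and stays shut. Press the hatch gently (never with more than 25 N, about a firm finger) and leave the round dish carrier and the other things on the bench where they are.

Things in the scene. Friction and masses are not known exactly. Their poses are not given: they have to be found in the camera images.
- hatch (a joint): Angle (rad) of the reader's hatch: 0 = shut, level and latched; grows as it opens upward; fully open 1.5 (nearly upright). Slightly negative when pressed below flush. Once unlatched, a damped spring (about 4 N up at the front edge when shut, 1 N when open) raises it by itself in about 3 s and holds it open; let it rise 30 mm or more before pressing again.
- hatch_press (a point): Where to press: middle of the hatch's grey front bar, on its outer (upper) face, 20 mm in from the front edge, 160 mm from the hinge axis; moves with the hatch, a plate 180 mm long (hinge to front edge), 200 wide, 10 thick, a window in a grey frame; its underside plane holds the hinge axis. x points from front edge to hinge, z out of the outer face.
- latch (a point): Push-push latch, inside under the front bar (fixed point, 36 mm below the hinge's height). To free or to relatch, press the bar 4 to 7 mm below flush (stroke differs each day, unseen) and let go. It resists with 4 to 6 N, trips, and 1 to 1.5 mm later meets a hard stop: press at about 10 mm/s until the force reaches 10 to 15 N. A shorter press leaves it as it was.
- hatch_hinge (a point): Middle of the hatch's hinge axis, 88 mm above the bench, at the back of the fixed reader: x points from the reader's front (robot side) to its back, y along the hinge, z up. The reader is a white box 230 mm deep, 200 wide, 85 high to the rim of its open well; it reaches 180 mm in front of this axis and 50 mm behind it (there 87 mm high).
- pocket (a point): Centre of the floor of the pocket in the reader's well, 100 mm in front of the hinge axis, 43 mm above the bench (42 below the rim); x, y as the hinge's. Pocket 76 x 50 mm (x, y), 8 deep, edges chamfered 3 mm, in a 90 x 70 mm metal block; the well is 176 mm wide. A black latch housing, 34 mm wide, stands 148 to 172 mm in front of the hinge axis, up to the rim.
- cassette_mid (a point): Centre (half-way up) of the slide cassette: white rectangular plate 70 x 44 x 10 mm (x, y, z) with an upright tab in its middle 30 mm long (x), 10 thick (y), 22 high; total height 32 mm. About 60 g, loose, flat on the bench left or right of the reader. Grip the tab across y. Fits the pocket either way round, long side along the pocket's x.
- dish_carrier_mid (a point): Centre (half-way up) of the round dish carrier, a bystander of the same white plastic: disc 68 mm in diameter, 10 mm thick, with the same tab; on the other side of the reader. Leave it alone.
- dishes: Bystander: stack of three clear round culture dishes, 90 mm in diameter, 45 mm high; origin at the centre of its underside.
- tube_rack: Bystander: blue tube rack 70 x 140 x 45 mm with capped tubes up to 84 mm; origin at the centre of its underside.
- reagent: Bystander: bottle 66 mm in diameter, 150 mm high; origin at the centre of its underside.
- amber_jar: Bystander: amber jar 56 mm in diameter, 90 mm high; origin at the centre of its underside.
- tip_box: Bystander: clear open box 85 x 120 x 50 mm; origin at the centre of its underside.
Not all that is in view belongs to the job. What is shaped like the part that bears cassette_mid but brown or pink is not meant.

How it is judged:
By the outcome, as a careful person would: the job done as asked, in the order asked, and still so for the second after the job is handed in, with the robot touching nothing.
It also fails if it takes over 72 s, if anything falls off the work surface, if the arm or the gripper's body presses on something with over 40 N, if the wrist force passes 120 N, or if a joint passes its speed limit or range.

## Working session

There is one attempt and no reset: what is moved stays moved. The work goes in short steps, Python scripts to look and compute and a tool call to move; the robot and the scene stay as the last step left them, time stands still between calls to the robot, and variables do not carry over. Pictures are saved under pics/ and viewed, and the job is handed in when it is done.

Besides the shell and the picture viewer there is one more tool, called after ">>>" by a JSON object that holds its "op" and its "data", one argument or row to a line. drive_tool: Moves the arm, as the interface text tells. Shifts and turns lie within -1 to 1; 1 stands for 0.3 m of shift or 2 rad of turn. Its arguments: {"type":"object","properties":{"increments":{"type":"array"}},"required":["increments"]}

```bash
mkdir -p pics; cat > h.py <<'E'
from bench import *
import numpy as np, cv2
def save(n,f):
    im=get_image(n); cv2.imwrite(f,cv2.cvtColor(im,cv2.COLOR_RGB2BGR)); return im
def K(c):
    f=200/np.tan(np.radians(c["fovy"])/2); return f
def ray(c,u,v):
    R=np.array(c["R"]);t=np.array(c["t"]);f=K(c)
    d=R.T@np.array([(u-c["cx"])/f,(v-c["cy"])/f,1]); o=-R.T@t; return o,d
def onz(c,u,v,z):
    o,d=ray(c,u,v); return o+d*(z-o[2])/d[2]
def proj(c,X):
    p=np.array(c["R"])@np.array(X)+np.array(c["t"]); return c["cx"]+K(c)*p[0]/p[2], c["cy"]+K(c)*p[1]/p[2]
E
python3 - <<'E'
from h import *
print(read_state())
for n in("scene","top","wrist"):
    print(n,calibration(n)); save(n,f"pics/{n}0.png")
E
```

```text
{'clock': 0.0, 'joints': array([ 1.50161417e+00,  3.85573710e-01,  6.62146536e-03, -5.20484649e-04,
       -1.19399828e+00, -2.58604813e-01]), 'joint_vel': array([ 0.00058376, -0.00034217,  0.00011068,  0.00079553,  0.00163333,
        0.00086826]), 'joint_efforts': array([ 1.89476837e-04, -3.92293382e+01,  1.88398182e+01,  4.18614954e+00,
       -4.68139333e-03,  2.02665873e-06]), 'position': array([201.0098523 , 591.19879685, 241.2063093 ]), 'ee_rot': array([ 9.86583228e-01, -1.63255370e-01, -1.38937346e-04,  1.09514609e-03]), 'contact_force': array([-0.18707715, -0.42358571,  0.51651339]), 'wrist_torque': array([-0.01457994, -0.02830879,  0.04073009]), 'gripper_width': 85.45779403306892}
scene {'fovy': 44.69270609035885, 'cx': 324.91899226106995, 'cy': 202.63474904647288, 'R': array([[-0.03564617,  0.99935683, -0.00390941],
       [ 0.6967095 ,  0.0220461 , -0.71701454],
       [-0.71646719, -0.02828254, -0.69704725]]), 't': array([  55.46886566, -309.12003396, 1979.88550682])}
top {'fovy': 42.76141088904097, 'cx': 320.09647520887717, 'cy': 199.22364330250517, 'R': array([[-0.01717904, -0.99984455, -0.00396818],
       [-0.99594346,  0.01746234, -0.08827053],
       [ 0.0883261 ,  0.00243568, -0.99608863]]), 't': array([ -47.84002868,  549.77975829, 1629.0077225 ])}
wrist {'fovy': 62.36584263731131, 'cx': 319.48576896589714, 'cy': 203.2116163804986, 'R': array([[-0.32240842, -0.94659937,  0.0015633 ],
       [-0.89416723,  0.3050914 ,  0.32769529],
       [-0.31067311,  0.10425387, -0.94478217]]), 't': array([624.18718364, -42.72266581, 380.5440429 ])}
```

View pics/top0.png

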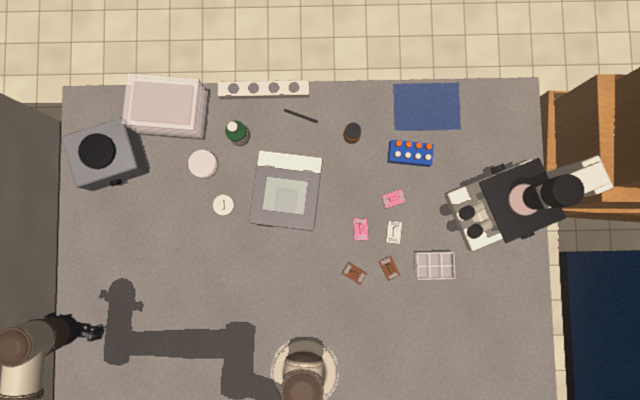

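View pics/scene0.png

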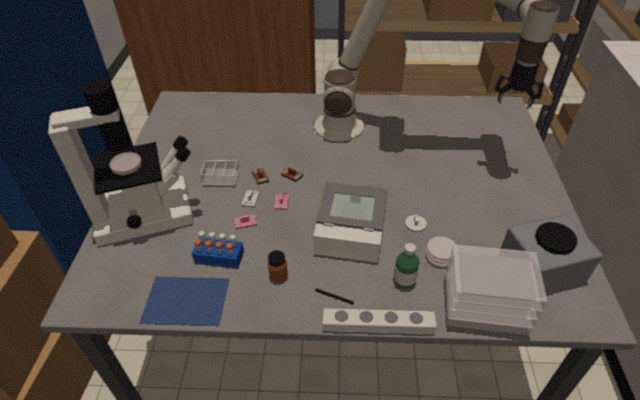

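View pics/wrist0.png

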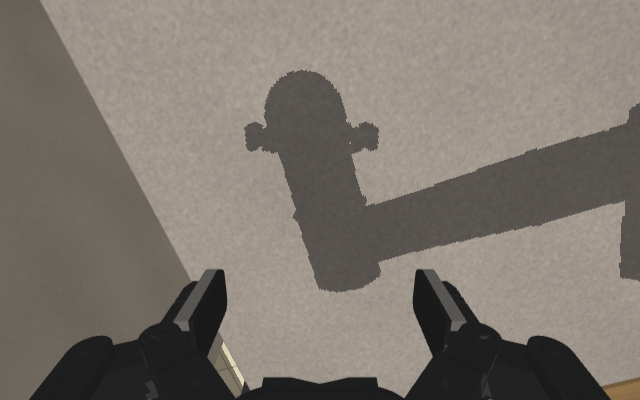

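The top view shows the reader at about (287,192), the white cassette at (394,232) and the round carrier at (223,205). The pink and brown plates near the cassette are decoys. Next I'll measure these more closely.

```bash
python3 - <<'E'
from h import *
im=cv2.imread("pics/top0.png"); 
a=cv2.resize(im[140:245,240:330],None,fx=6,fy=6,interpolation=cv2.INTER_CUBIC); b=cv2.resize(im[180:290,335:435],None,fx=5,fy=5,interpolation=cv2.INTER_CUBIC)
cv2.imwrite("pics/ta.png",a[:600]);cv2.imwrite("pics/tb.png",b)
c=calibration("top")
for n,u,v,z in[("cass",394,232,10),("FL",250,224,98),("FR",312,230,98),("BL",258,152,87),("BR",322,157,87)]: print(n,onz(c,u,v,z))
E
```

```text
cass [ 439.20134756 -295.20440294   10.        ]
FL [469.51732951 159.60580977  98.        ]
FR [447.7657114  -31.02905441  98.        ]
BL [695.56448468 134.87631948  87.        ]
BR [676.09854742 -65.77926062  87.        ]
```

View pics/ta.png

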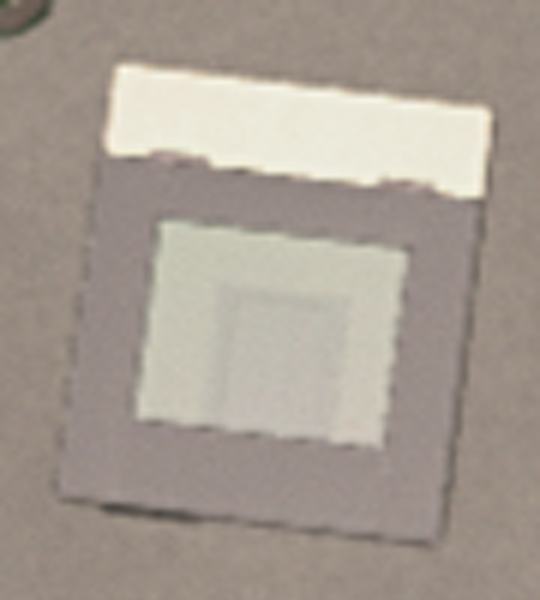

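View pics/tb.png

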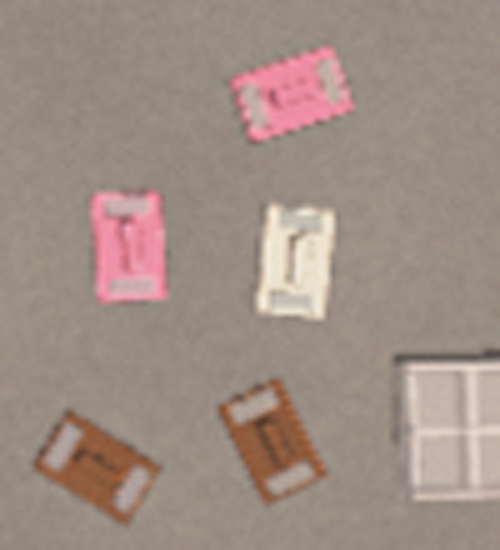

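```bash
cat > fit.py <<'E'
from h import *
from scipy.optimize import least_squares
def fit(c,loc,pix,x0):
    loc=np.array(loc,float);pix=np.array(pix,float)
    def W(p): 
        s,k=np.sin(p[2]),np.cos(p[2]); return np.c_[p[0]+k*loc[:,0]-s*loc[:,1],p[1]+s*loc[:,0]+k*loc[:,1],loc[:,2]]
    def r(p): return (np.array([proj(c,X) for X in W(p)])-pix).ravel()
    s=least_squares(r,x0,x_scale=[1,1,.01]); return s.x,s.fun.reshape(-1,2).round(1)
E
python3 - <<'E'
from fit import *
c=calibration("top")
cv=lambda P,s,o:[((u+.5)/s-.5+o[0],(v+.5)/s-.5+o[1]) for u,v in P]
print(fit(c,[(50,100,87),(50,-100,87),(-180,100,98),(-180,-100,98)],cv([(118,65),(492,106),(62,497),(440,545)],6,(240,140)),[640,40,-.1]))
print(fit(c,[(35,22,10),(35,-22,10),(-35,-22,10),(-35,22,10)],cv([(270,205),(335,208),(325,320),(257,313)],5,(335,180)),[440,-295,0]))
E
```

```text
(array([ 6.38619864e+02,  3.95149646e+01, -1.32682709e-01]), array([[-0.4, -0.3],
       [ 0.6,  0.1],
       [-0.8,  0.3],
       [ 0.6, -0.2]]))
(array([ 4.39589951e+02, -2.95055071e+02, -1.22363501e-01]), array([[-0.4, -0.2],
       [ 0.1,  0.7],
       [ 0.1, -0.2],
       [ 0.2, -0.3]]))
```

The fit puts the hinge at (639,40), yaw −0.133, and the cassette at (440,−295), yaw −0.12, both with sub-pixel residuals. I'll hover over the reader with the gripper shut.

>>> {"op": "drive_tool", "data": {
  "increments": [
    [-1, [0, 0, 0], -0.049],
    [-1, [0, 0, 0], -0.049],
    [-1, [0.099, 0.1164, 0], 0],
    [-1, [0.099, 0.1164, 0], 0],
    [-1, [0.099, 0.1164, 0], 0],
    [-1, [0.099, 0.1164, 0], 0],
    [-1, [0.099, 0.1164, 0], 0],
    [-1, [0.099, 0.1164, 0], 0],
    [-1, [0.099, 0.1164, 0], 0],
    [-1, [0.099, 0.1164, 0], 0],
    [-1, [0.099, 0.1164, 0], 0],
    [-1, [0.099, 0.1164, 0], 0],
    [-1, [0.099, 0.1164, 0], 0],
    [-1, [0.099, 0.1164, 0], 0],
    [-1, [0.099, 0.1164, 0], 0],
    [-1, [0.099, 0.1164, 0], 0],
    [-1, [0, 0, 0], 0],
    [-1, [0, 0, 0], 0]
  ]
}}

```text
clock: 2.4
position: [548.8, 52.4, 241.9]
ee_rot: [0.998, -0.066, -0.001, 0.0]
contact_force: [0.4, -0.6, -0.6]
gripper_width: -0.0
```

```bash
python3 - <<'E'
from h import *
s=read_state();print(s["clock"],s["position"],s["ee_rot"],s["contact_force"],s["joints"],s["gripper_width"])
c=calibration("wrist");np.save("c1.npy",c,allow_pickle=True);save("wrist","pics/w1.png")
for l in[(50,100,87),(50,-100,87),(-180,100,98),(-180,-100,98),(-160,0,98)]:
    k,q=np.cos(-.1327),np.sin(-.1327);print(proj(c,(638.6+k*l[0]-q*l[1],39.5+q*l[0]+k*l[1],l[2])))
E
```

```text
2.4 [548.77830972  52.35226719 241.87444189] [ 9.97807976e-01 -6.61739237e-02 -5.02237410e-04  4.40773820e-05] [ 0.35786461 -0.63293051 -0.55091703] [ 3.89010526e-01  2.60402369e-01 -1.74786182e-01 -3.99544928e-04
 -1.13654874e+00  1.04950942e+00] -0.049250008200052646
(np.float64(189.48843761887306), np.float64(10.477145647530051))
(np.float64(452.0156035095931), np.float64(10.468130475695489))
(np.float64(216.2247982960545), np.float64(280.36118385065953))
(np.float64(424.74906254512325), np.float64(280.3825254469842))
(np.float64(320.50261115182445), np.float64(261.89462844671175))
```

View pics/w1.png

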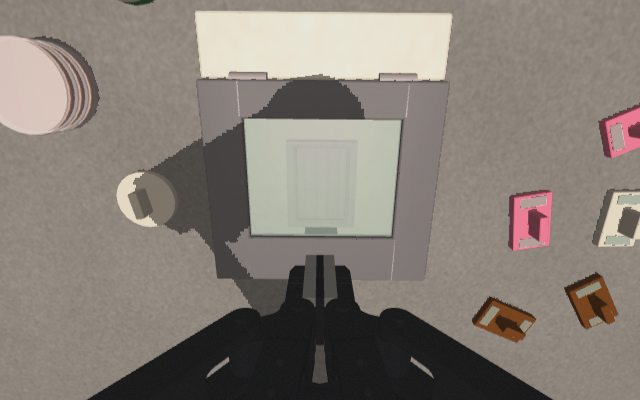

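The wrist view shows the reader's corners at about (196,11), (452,13), (217,280) and (426,281). The fit predicted these to within a few pixels. I'll refine it.

```bash
python3 - <<'E'
from fit import *
c=np.load("c1.npy",allow_pickle=True).item()
print(fit(c,[(50,100,87),(50,-100,87),(-180,100,98),(-180,-100,98)],[(195.5,11),(452,13),(217,280),(426,280.5)],[640,40,-.1]))
E
```

```text
(array([ 6.37469958e+02,  3.75571344e+01, -1.38494019e-01]), array([[-2.9, -0.1],
       [ 2.9, -0.4],
       [ 0.3,  0.6],
       [-0.3,  1.2]]))
```

>>> {"op": "drive_tool", "data": {
  "increments": [
    [-1, [-0.0775, 0.0015, 0.1], 0],
    [-1, [-0.0775, 0.0015, 0.1], 0],
    [-1, [-0.0775, 0.0015, 0.1], 0],
    [-1, [0, 0, 0.07], 0],
    [-1, [0, 0, 0.04], 0],
    [-1, [0, 0, 0], 0],
    [-1, [0, 0, 0], 0]
  ]
}}

```text
clock: 3.32
position: [480.6, 60.7, 120.1]
ee_rot: [0.998, -0.066, 0.001, -0.0]
contact_force: [0.4, 0.7, 0.2]
gripper_width: 0.1
```

>>> {"op": "drive_tool", "data": {
  "increments": [
    [-1, [0, 0, 0.009], 0],
    [-1, [0, 0, 0.009], 0],
    [-1, [0, 0, 0.009], 0],
    [-1, [0, 0, 0.0042], 0],
    [-1, [0, 0, 0.0042], 0]
  ]
}}

```text
clock: 3.95
position: [479.7, 60.2, 108.9]
ee_rot: [0.998, -0.066, -0.0, 0.0]
contact_force: [-1.0, -0.1, 4.6]
gripper_width: -0.5
```

>>> {"op": "drive_tool", "data": {
  "increments": [
    [-1, [0, 0, 0.0042], 0],
    [-1, [0, 0, 0.0042], 0],
    [-1, [0, 0, 0.0042], 0]
  ]
}}

```text
clock: 4.32
position: [479.6, 60.2, 104.9]
ee_rot: [0.998, -0.066, -0.0, 0.0]
contact_force: [-3.2, 0.2, 5.2]
gripper_width: -0.2
```

>>> {"op": "drive_tool", "data": {
  "increments": [
    [-1, [0, 0, 0.0042], 0]
  ]
}}

```text
clock: 4.45
position: [479.6, 60.2, 103.6]
ee_rot: [0.998, -0.066, -0.0, 0.0]
contact_force: [-2.5, -0.1, 4.9]
gripper_width: 0.1
```

>>> {"op": "drive_tool", "data": {
  "increments": [
    [-1, [0, 0, 0.0042], 0]
  ]
}}

```text
clock: 4.58
position: [479.6, 60.2, 102.3]
ee_rot: [0.998, -0.066, -0.0, 0.0]
contact_force: [-3.6, 1.6, 4.9]
gripper_width: 0.4
```

>>> {"op": "drive_tool", "data": {
  "increments": [
    [-1, [0, 0, 0.003], 0]
  ]
}}

```text
clock: 4.7
position: [479.6, 60.2, 101.3]
ee_rot: [0.998, -0.066, -0.0, 0.0]
contact_force: [-3.4, 0.3, 6.2]
gripper_width: 0.4
```

>>> {"op": "drive_tool", "data": {
  "increments": [
    [-1, [0, 0, 0.003], 0]
  ]
}}

```text
clock: 4.82
position: [479.6, 60.2, 101.0]
ee_rot: [0.998, -0.066, -0.0, 0.0]
contact_force: [-6.2, 0.9, 12.2]
gripper_width: 0.3
```

The force reached 12 N at the hard stop, so the latch should have tripped. I'll lift clear and go to the cassette.

>>> {"op": "drive_tool", "data": {
  "increments": [
    [-1, [0, 0, -0.06], 0],
    [-1, [-0.05, 0, -0.15], 0],
    [-1, [-0.05, 0, -0.15], 0],
    [0, [0.02, 0.149, 0], 0],
    [0, [0.02, 0.149, 0], 0],
    [0, [0.02, 0.149, 0], 0],
    [0, [0.02, 0.149, 0], 0],
    [0, [0.02, 0.149, 0], 0],
    [0, [0.02, 0.149, 0], 0],
    [0, [0, 0.149, 0], 0],
    [0, [0, 0.149, 0], 0],
    [0, [0, 0, 0], 0],
    [0, [0, 0, 0], 0]
  ]
}}

```text
clock: 6.45
position: [438.8, -295.1, 208.0]
ee_rot: [0.998, -0.066, -0.0, -0.0]
contact_force: [0.7, 0.7, -0.3]
gripper_width: 43.1
```

```bash
python3 - <<'E'
from h import *
s=read_state();print(s["clock"],s["position"],s["ee_rot"],s["contact_force"],s["joints"],s["gripper_width"])
c=calibration("wrist");np.save("c2.npy",c,allow_pickle=True);a=save("wrist","pics/w2.png");b=save("scene","pics/s2.png")
cv2.imwrite("pics/s2c.png",cv2.resize(b[130:300,280:420,::-1],None,fx=3,fy=3))
E
```

```text
6.45 [ 438.82416981 -295.0973039   207.9977128 ] [ 9.97807567e-01 -6.61819290e-02 -7.17803020e-05 -8.39417975e-05] [ 0.65131751  0.66893478 -0.3012688 ] [-2.85104999e-01  2.50750865e-01 -2.78921247e-01 -1.53762768e-04
 -1.04130081e+00  1.72351833e+00] 43.1254931862273
```

View pics/w2.png

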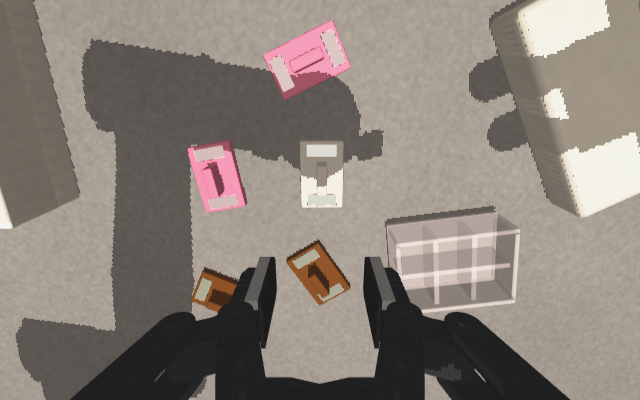

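View pics/s2c.png

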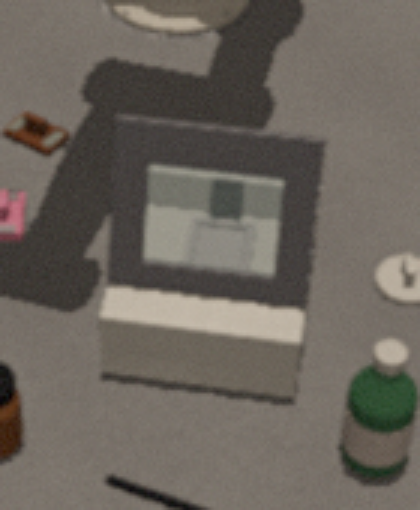

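The white cassette spans about (301..343, 141..207) and lies in line with the jaws. The hatch looks as if it is rising, so I'll check it again later.

```bash
python3 - <<'E'
from h import *
im=cv2.imread("pics/w2.png");cv2.imwrite("pics/w2z.png",cv2.resize(im[130:217,285:360],None,fx=6,fy=6,interpolation=cv2.INTER_CUBIC))
E
```

```text
(no output)
```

View pics/w2z.png

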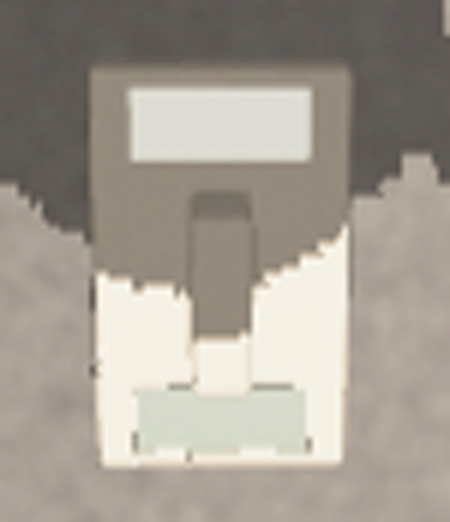

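```bash
python3 - <<'E'
from fit import *
c=np.load("c2.npy",allow_pickle=True).item()
cv=lambda P,s,o:[((u+.5)/s-.5+o[0],(v+.5)/s-.5+o[1]) for u,v in P]
r=fit(c,[(35,22,10),(35,-22,10),(-35,-22,10),(-35,22,10)],cv([(92,73),(349,73),(343,463),(103,463)],6,(285,130)),[440,-295,-.1]);print(r)
print(onz(c,*cv([(221.5,305)],6,(285,130))[0],32))
p=r[0][:2];s=read_state();d=p-s["position"][:2];y=-.1325
print(d, d@[np.cos(y),np.sin(y)], d@[np.sin(y),-np.cos(y)])
E
```

```text
(array([ 4.39135441e+02, -2.97074445e+02, -1.26695670e-01]), array([[-0.7, -0.5],
       [ 0.9, -0.8],
       [ 0.7,  0.7],
       [-0.8,  0.9]]))
[ 439.85701468 -297.0117651    32.        ]
[ 0.10237002 -2.73278571] 0.46250825011299757 2.695307679114736
```

>>> {"op": "drive_tool", "data": {
  "increments": [
    [0, [0.001, 0.003, 0.1], 0],
    [0, [0.001, 0.003, 0.1], 0],
    [0, [0, 0, 0.1], 0],
    [0, [0, 0, 0.1], 0],
    [0, [0, 0, 0.1], 0],
    [0, [0, 0, 0.05], 0],
    [0, [0, 0, 0.03], 0],
    [0, [0, 0, 0], 0]
  ]
}}

```text
clock: 7.55
position: [439.4, -296.7, 34.7]
ee_rot: [0.998, -0.066, 0.0, 0.0]
contact_force: [-0.1, 0.2, 0.3]
gripper_width: 42.7
```

```bash
python3 - <<'E'
from h import *
b=save("wrist","pics/w3.png")
E
```

```text
(no output)
```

View pics/w3.png

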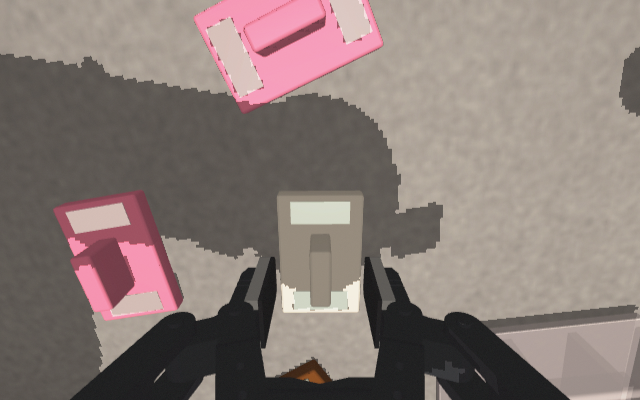

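The tab (u≈320) is centred between the pads, so I'll descend and grip.

>>> {"op": "drive_tool", "data": {
  "increments": [
    [0, [0, 0, 0.02], 0],
    [0, [0, 0, 0.014], 0],
    [0, [0, 0, 0], 0],
    [-1, [0, 0, 0], 0],
    [-1, [0, 0, 0], 0],
    [-1, [0, 0, 0], 0],
    [-1, [0, 0, 0], 0],
    [-1, [0, 0, 0], 0]
  ]
}}

```text
clock: 8.6
position: [439.4, -297.0, 24.7]
ee_rot: [0.998, -0.066, 0.0, 0.0]
contact_force: [0.7, 0.6, 3.0]
gripper_width: 8.9
```

```bash
python3 - <<'E'
from h import *
b=save("wrist","pics/w4.png")
b=save("scene","pics/s4.png")
cv2.imwrite("pics/s4c.png",cv2.resize(b[110:300,220:440,::-1],None,fx=3,fy=3))
E
```

```text
(no output)
```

View pics/w4.png

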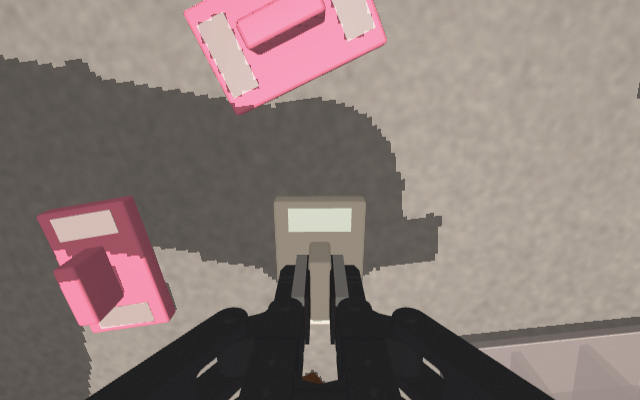

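View pics/s4c.png

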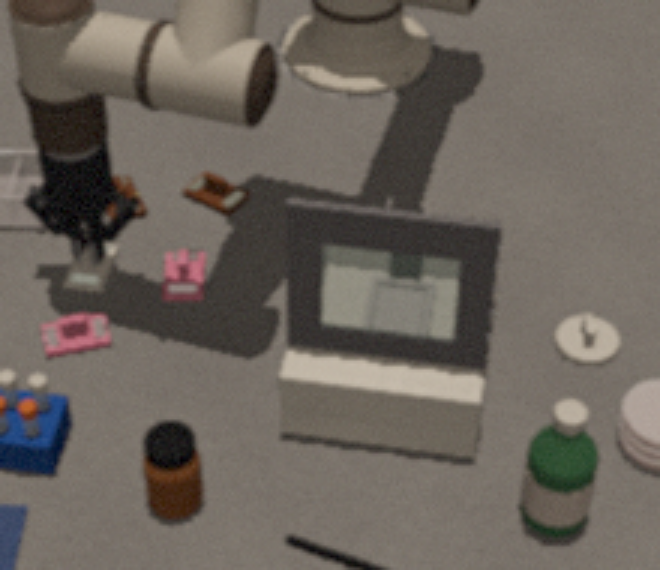

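The grip is good at 8.9 mm and the hatch is rising. I'll lift, and turn half round so the camera side faces away from the open hatch.

>>> {"op": "drive_tool", "data": {
  "increments": [
    [-1, [0, 0, -0.05], 0],
    [-1, [0, 0, -0.11], 0.0924],
    [-1, [0, 0, -0.11], 0.0924],
    [-1, [0, 0, -0.11], 0.0924],
    [-1, [0, 0, -0.11], 0.0924],
    [-1, [0, 0, -0.11], 0.0924],
    [-1, [0, 0, 0], 0.0924],
    [-1, [0, 0, 0], 0.0924],
    [-1, [0, 0, 0], 0.0924],
    [-1, [0, 0, 0], 0.0924],
    [-1, [0, 0, 0], 0.0924],
    [-1, [0, 0, 0], 0.0924],
    [-1, [0, 0, 0], 0.0924],
    [-1, [0, 0, 0], 0.0924],
    [-1, [0, 0, 0], 0.0924],
    [-1, [0, 0, 0], 0.0924],
    [-1, [0, 0, 0], 0.0924],
    [-1, [0, 0, 0], 0.0924],
    [-1, [0, 0, 0], 0]
  ]
}}

```text
clock: 11.08
position: [438.8, -296.7, 204.7]
ee_rot: [0.065, 0.998, 0.0, 0.0]
contact_force: [-0.7, -0.5, 0.2]
gripper_width: 8.6
```

>>> {"op": "drive_tool", "data": {
  "increments": [
    [-1, [-0.0292, 0.155, 0], 0],
    [-1, [-0.0292, 0.155, 0], 0],
    [-1, [-0.0292, 0.155, 0], 0],
    [-1, [-0.0292, 0.155, 0], 0],
    [-1, [-0.0292, 0.155, 0], 0],
    [-1, [-0.0292, 0.155, 0], 0],
    [-1, [0, 0, 0], 0],
    [-1, [0, 0, 0], 0]
  ]
}}

```text
clock: 12.08
position: [527.5, -27.2, 204.4]
ee_rot: [0.065, 0.998, -0.0, -0.0]
contact_force: [0.7, -0.3, -0.9]
gripper_width: 8.5
```

```bash
python3 - <<'E'
from h import *
s=read_state();print(s["clock"],s["position"],s["ee_rot"],s["contact_force"],s["joints"],s["gripper_width"])
c=calibration("wrist");np.save("c5.npy",c,allow_pickle=True);a=save("wrist","pics/w5.png");b=save("scene","pics/s5.png")
cv2.imwrite("pics/s5c.png",cv2.resize(b[80:300,240:440,::-1],None,fx=2.5,fy=2.5))
E
```

```text
12.075 [527.51687179 -27.20534746 204.38692732] [ 6.47260801e-02  9.97903020e-01 -4.42845801e-05 -3.07540924e-04] [ 0.67556373 -0.31370138 -0.93249452] [ 2.55753101e-01  2.53334370e-01 -2.85291379e-01 -1.27784350e-04
 -1.03278224e+00 -1.95602664e+00] 8.481512205377205
```

View pics/w5.png

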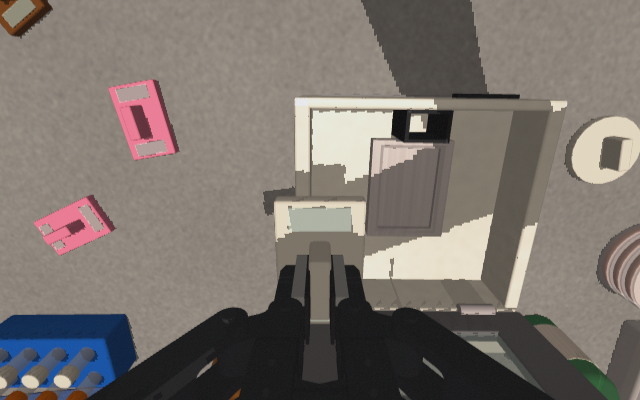

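View pics/s5c.png

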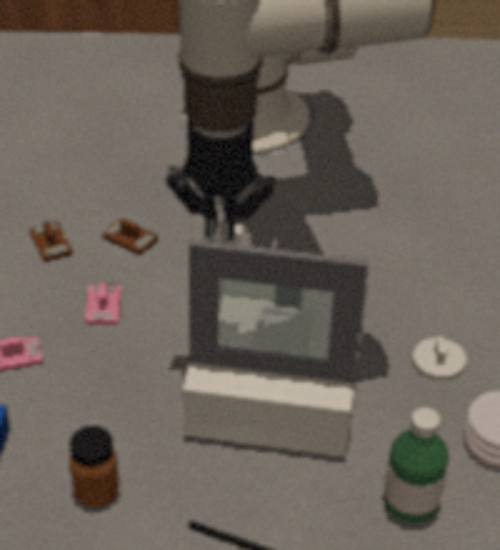

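The hatch is fully open and the pocket block shows at about (370..450, 138..236). I'll zoom in.

```bash
python3 - <<'E'
from h import *
im=cv2.imread("pics/w5.png");z=cv2.resize(im[90:250,355:460],None,fx=5,fy=5,interpolation=cv2.INTER_CUBIC)[200:]
z=np.clip(z.astype(float)*1.3,0,255).astype(np.uint8);cv2.imwrite("pics/w5z.png",z)
z=cv2.resize(im[170:260,260:375],None,fx=5,fy=5,interpolation=cv2.INTER_CUBIC);cv2.imwrite("pics/w5y.png",z)
E
```

```text
(no output)
```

View pics/w5z.png

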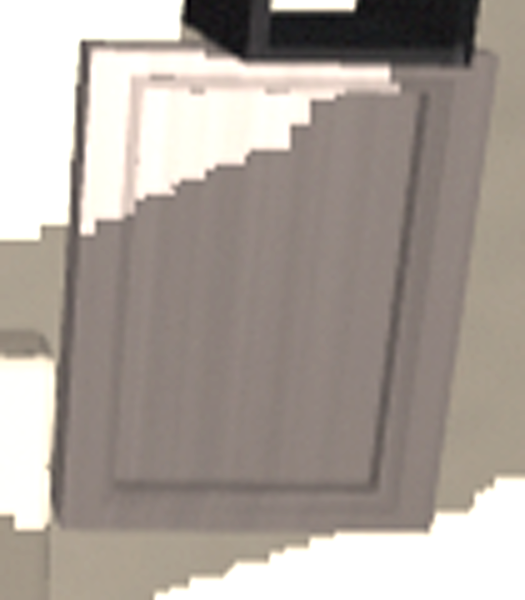

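View pics/w5y.png

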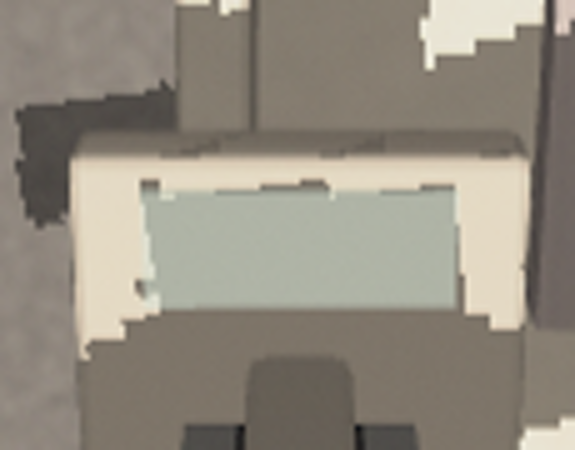

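```bash
python3 - <<'E'
from fit import *
c=np.load("c5.npy",allow_pickle=True).item()
cv=lambda P,s,o:[((u+.5)/s-.5+o[0],(v+.5)/s-.5+o[1]) for u,v in P]
y=2*np.arctan2(-.0647,.9979); e=np.array([np.cos(y),np.sin(y)]);n=np.array([-np.sin(y),np.cos(y)])
r=fit(c,[(-45,-35,51),(-45,35,51),(45,35,51),(45,-35,51)],cv([(84,42),(497,58),(430,530),(60,527)],5,(355,130)),[540,50,-.13]);print(r)
r2=fit(c,[(-38,-25,43),(-38,25,43),(38,25,43),(38,-25,43)],cv([(140,88),(425,93),(375,487),(115,483)],5,(355,130)),[540,50,-.13]);print(r2)
L,R=[onz(c,*p,189.7)[:2] for p in cv([(72,158),(529,158)],5,(260,170))]
print("cass edge",L,R,np.hypot(*(L-R)),np.arctan2((R-L)[1],(R-L)[0])-np.pi/2)
cm=(L+R)/2+35*e; tcp=np.array([527.52,-27.21]); print("cass c",cm,"rel tcp",(cm-tcp)@e,(cm-tcp)@n)
for q in(r,r2):
  d=q[0][:2]-cm; print("delta reader x,y",d@e,d@n)
  d=q[0][:2]-tcp; print("tcp delta reader x,y",d@e,d@n)
print(y)
E
```

```text
(array([ 5.39185376e+02,  5.14851148e+01, -1.41335977e-01]), array([[ 0.8,  0.9],
       [ 0. , -1.3],
       [-0.4,  0.3],
       [-0.5,  0.1]]))
(array([ 5.40740077e+02,  5.27837223e+01, -1.37522149e-01]), array([[ 0.4,  0.2],
       [-0.2, -0.4],
       [-0.2, -0.1],
       [-0.2,  0.3]]))
cass edge [490.04284714 -43.69788585] [495.56649447  -1.42005544] 42.63713902107659 -0.12991528310914768
cass c [527.51164172 -27.07850268] rel tcp -0.02526848401036226 0.12931709289945864
delta reader x,y 1.4311192193508278 79.4132858186893
tcp delta reader x,y 1.4058507353404675 79.54260291158874
delta reader x,y 2.8051147801434 80.90177864788639
tcp delta reader x,y 2.779846296133038 81.03109574078586
-0.1294910664416746
```

>>> {"op": "drive_tool", "data": {
  "increments": [
    [-1, [-0.0035, 0.134, 0], 0.0035],
    [-1, [-0.0035, 0.134, 0], 0],
    [-1, [0, 0, 0.1], 0],
    [-1, [0, 0, 0.1], 0],
    [-1, [0, 0, 0.1], 0],
    [-1, [0, 0, 0.07], 0],
    [-1, [0, 0, 0.03], 0],
    [-1, [0, 0, 0], 0]
  ]
}}

```text
clock: 13.18
position: [540.8, 51.5, 84.3]
ee_rot: [0.07, 0.998, -0.0, -0.0]
contact_force: [-0.0, 0.1, -0.6]
gripper_width: 8.5
```

```bash
python3 - <<'E'
from h import *
s=read_state();print(s["clock"],s["position"],s["ee_rot"],s["contact_force"])
t=np.array([540,52.1])-s["position"][:2];print(t)
c=calibration("wrist");np.save("c6.npy",c,allow_pickle=True);a=save("wrist","pics/w6.png")
E
```

```text
13.175 [540.79012739  51.47856491  84.28787687] [ 6.96229613e-02  9.97573305e-01 -2.33464203e-04 -2.99811206e-04] [-0.02601773  0.0716119  -0.58991744]
[-0.79012739  0.62143509]
```

View pics/w6.png

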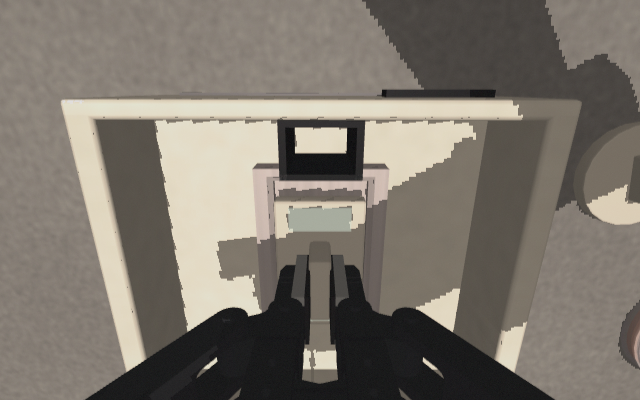

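The cassette looks centred over the block: block u 254..388, cassette 275..366. I'll check the fore-aft direction by projection.

```bash
python3 - <<'E'
from h import *
c=np.load("c6.npy",allow_pickle=True).item()
im=cv2.imread("pics/w6.png");z=cv2.resize(im[150:250,245:395],None,fx=5,fy=5,interpolation=cv2.INTER_CUBIC);cv2.imwrite("pics/w6z.png",z)
E
```

```text
(no output)
```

View pics/w6z.png

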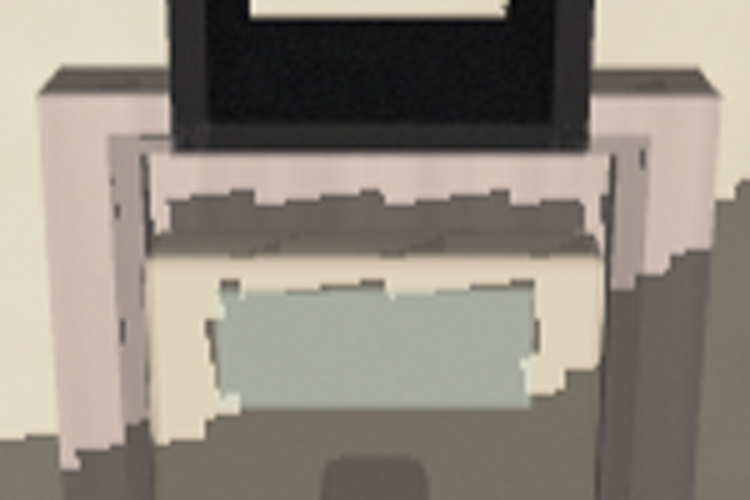

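```bash
python3 - <<'E'
from h import *
c=np.load("c6.npy",allow_pickle=True).item()
q=lambda U,V,z:onz(c,(U+.5)/5-.5+245,(V+.5)/5-.5+150,z)[:2]
y=-.138;e=np.array([np.cos(y),np.sin(y)]);n=np.array([-np.sin(y),np.cos(y)])
A,B=q(40,95,51),q(720,95,51);C,D=q(148,257,69.6),q(602,257,69.6)
b=(A+B)/2+45*e;k=(C+D)/2+35*e
print(np.hypot(*(A-B)),np.hypot(*(C-D)),b,k,(b-k)@e,(b-k)@n, (B-A)@e,(D-C)@e)
E
```

```text
69.1734836323836 42.35421877040181 [539.70021287  52.27047816] [540.70334614  51.59665347] -1.0862895206948373 0.5294252833028696 0.11643418722209006 0.07069680054240132
```

>>> {"op": "drive_tool", "data": {
  "increments": [
    [-1, [0.0036, 0.0018, 0], 0],
    [-1, [0, 0, 0.01], 0],
    [-1, [0, 0, 0.01], 0],
    [-1, [0, 0, 0.01], 0],
    [-1, [0, 0, 0.01], 0],
    [-1, [0, 0, 0.008], 0],
    [-1, [0, 0, 0], 0]
  ]
}}

```text
clock: 14.1
position: [539.7, 52.8, 69.7]
ee_rot: [0.069, 0.998, -0.0, -0.0]
contact_force: [0.3, 0.5, -0.2]
gripper_width: 8.5
```

>>> {"op": "drive_tool", "data": {
  "increments": [
    [-1, [0, 0, 0.003], 0],
    [-1, [0, 0, 0.003], 0],
    [-1, [0, 0, 0], 0]
  ]
}}

```text
clock: 14.48
position: [539.8, 52.8, 68.2]
ee_rot: [0.069, 0.998, -0.0, -0.0]
contact_force: [0.0, 0.1, -0.5]
gripper_width: 8.6
```

>>> {"op": "drive_tool", "data": {
  "increments": [
    [-1, [0, 0, 0.003], 0],
    [-1, [0, 0, 0], 0]
  ]
}}

```text
clock: 14.72
position: [540.0, 52.9, 67.7]
ee_rot: [0.069, 0.998, 0.0, 0.0]
contact_force: [-0.9, -0.5, 3.1]
gripper_width: 8.8
```

There is 3 N of contact at the height expected for the pocket floor. I'll release and lift.

>>> {"op": "drive_tool", "data": {
  "increments": [
    [0, [0, 0, 0], 0],
    [0, [0, 0, 0], 0],
    [0, [0, 0, 0], 0],
    [0, [0, 0, -0.03], 0],
    [0, [0, 0, -0.1], 0],
    [0, [0, 0, -0.15], 0],
    [0, [0, 0, -0.15], 0],
    [0, [0, 0, 0], 0]
  ]
}}

```text
clock: 15.72
position: [542.2, 53.5, 201.2]
ee_rot: [0.069, 0.998, 0.002, 0.005]
contact_force: [-0.1, 0.3, -0.7]
gripper_width: 43.0
```

```bash
python3 - <<'E'
from h import *
s=read_state();print(s["clock"],s["position"],s["ee_rot"],s["contact_force"],s["gripper_width"])
c=calibration("wrist");np.save("c7.npy",c,allow_pickle=True);a=save("wrist","pics/w7.png")
cv2.imwrite("pics/w7z.png",cv2.resize(a[110:260,240:400,::-1],None,fx=4,fy=4,interpolation=cv2.INTER_CUBIC))
E
```

```text
15.725 [542.19176969  53.4926188  201.24612317] [0.0689961  0.99760404 0.0017714  0.00475126] [-0.10312769  0.28823623 -0.73026767] 42.992613660811664
```

View pics/w7.png

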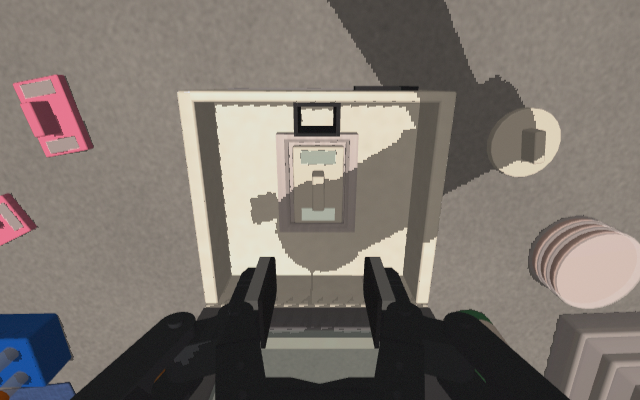

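View pics/w7z.png

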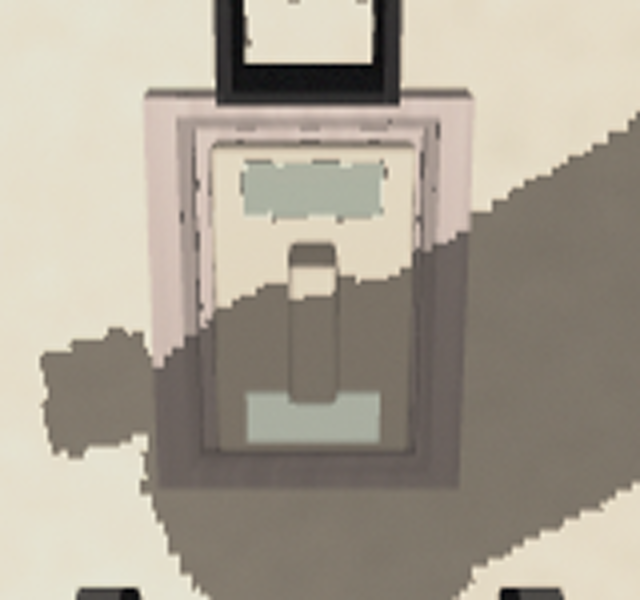

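The cassette sits flat and square inside the pocket, with even margins. Next I'll shut the gripper and go up and over behind the hatch.

>>> {"op": "drive_tool", "data": {
  "increments": [
    [-1, [0, 0, -0.085], 0],
    [-1, [0, 0, -0.085], 0],
    [-1, [0, 0, -0.085], 0],
    [-1, [0, 0, -0.085], 0],
    [-1, [0, 0, -0.03], 0],
    [-1, [-0.133, 0, 0], 0],
    [-1, [-0.133, 0, 0], 0],
    [-1, [-0.133, 0, 0], 0],
    [-1, [-0.133, 0, 0], 0],
    [-1, [0, 0, 0], 0],
    [-1, [0, 0, 0], 0]
  ]
}}

```text
clock: 17.15
position: [697.2, 30.7, 305.5]
ee_rot: [0.069, 0.998, -0.0, -0.002]
contact_force: [0.4, -0.1, 0.3]
gripper_width: -0.0
```

```bash
python3 - <<'E'
from h import *
s=read_state();print(s["clock"],s["position"],s["joints"])
a=save("wrist","pics/w8.png");b=save("scene","pics/s8.png")
e=np.array([np.cos(-.138),np.sin(-.138)]);print((s["position"][:2]-[538.8+0.9,52.2])@e-100)
cv2.imwrite("pics/s8c.png",cv2.resize(b[60:300,240:440,::-1],None,fx=2.5,fy=2.5))
E
```

```text
17.15 [697.22325695  30.72695352 305.47549501] [ 2.74882411e-01  4.86338510e-01  3.25001092e-01 -4.35938361e-04
 -1.41278296e+00 -1.98457232e+00]
58.97958330204489
```

View pics/s8c.png

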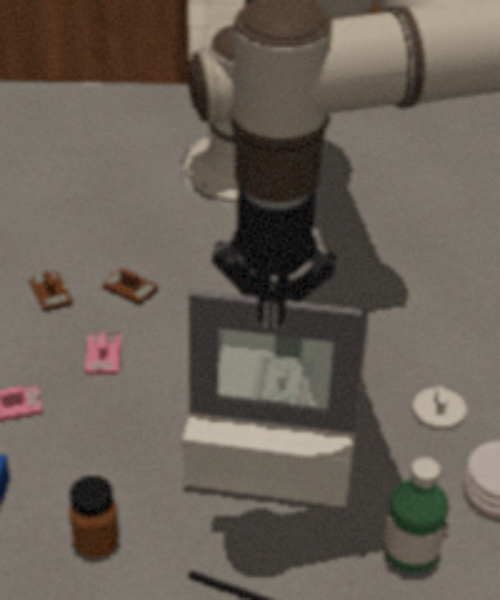

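View pics/w8.png

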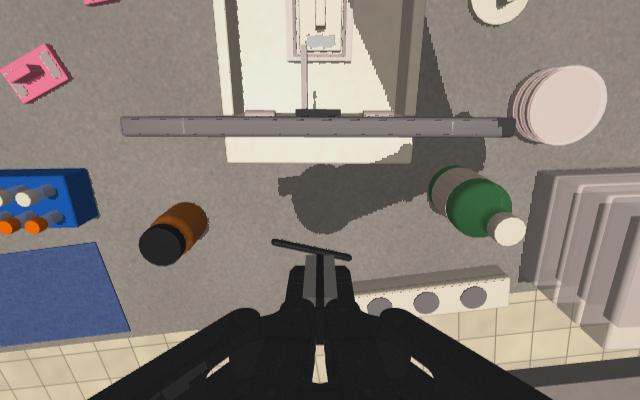

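>>> {"op": "drive_tool", "data": {
  "increments": [
    [-1, [0, 0, 0.08], 0],
    [-1, [0, 0, 0.08], 0],
    [-1, [0, 0, 0.025], 0],
    [-1, [0.05, 0, 0], 0],
    [-1, [0.05, 0, 0], 0],
    [-1, [0.03, 0, 0], 0],
    [-1, [0.01, 0, 0], 0],
    [-1, [0, 0, 0], 0]
  ]
}}

```text
clock: 18.25
position: [656.5, 36.6, 252.3]
ee_rot: [0.069, 0.998, 0.0, 0.0]
contact_force: [-0.0, -0.2, -0.8]
gripper_width: 0.3
```

>>> {"op": "drive_tool", "data": {
  "increments": [
    [-1, [0.0213, 0, 0], 0],
    [-1, [0.0213, 0, 0.002], 0],
    [-1, [0.0213, 0, 0.003], 0],
    [-1, [0.0213, 0, 0.004], 0]
  ]
}}

```text
clock: 18.75
position: [631.0, 40.2, 249.7]
ee_rot: [0.069, 0.998, 0.0, 0.001]
contact_force: [1.6, 0.9, 1.6]
gripper_width: 0.1
```

>>> {"op": "drive_tool", "data": {
  "increments": [
    [-1, [0.0217, 0, 0.006], 0],
    [-1, [0.0217, 0, 0.006], 0],
    [-1, [0.0217, 0, 0.006], 0],
    [-1, [0.0217, 0, 0.006], 0],
    [-1, [0.0208, 0, 0.0076], 0],
    [-1, [0.0208, 0, 0.0076], 0],
    [-1, [0.0208, 0, 0.0076], 0],
    [-1, [0.0208, 0, 0.0076], 0],
    [-1, [0.0208, 0, 0.0076], 0],
    [-1, [0.0208, 0, 0.0076], 0],
    [-1, [0.0208, 0, 0.0076], 0]
  ]
}}

```text
clock: 20.12
position: [561.6, 49.8, 225.8]
ee_rot: [0.069, 0.998, -0.0, 0.0]
contact_force: [3.1, -1.0, 0.6]
gripper_width: -0.1
```

```bash
python3 - <<'E'
from h import *
s=read_state();e=np.array([np.cos(-.138),np.sin(-.138)]);print((s["position"][:2]-[638.7,38.5])@e,s["position"],s["contact_force"])
a=save("wrist","pics/w9.png");b=save("scene","pics/s9.png")
cv2.imwrite("pics/s9c.png",cv2.resize(b[60:300,240:440,::-1],None,fx=2.5,fy=2.5))
E
```

```text
-77.87915728820207 [561.63704934  49.75915367 225.77485492] [ 3.11375022 -0.97711325  0.58185052]
```

View pics/s9c.png

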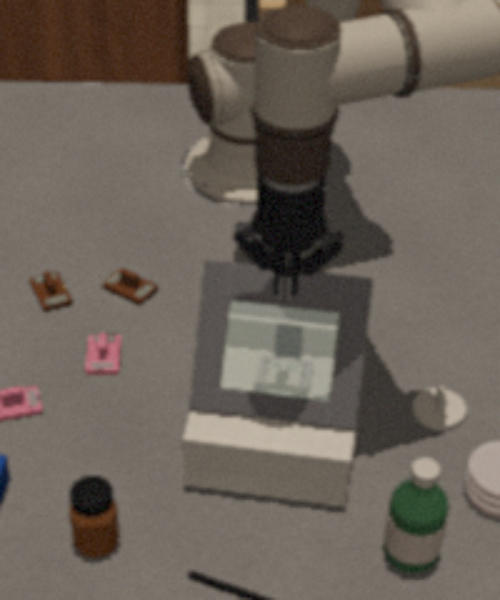

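The hatch is swinging down under the fingertips, against about 3 N.

>>> {"op": "drive_tool", "data": {
  "increments": [
    [-1, [0.0188, 0, 0.0129], 0],
    [-1, [0.0188, 0, 0.0129], 0],
    [-1, [0.0188, 0, 0.0129], 0],
    [-1, [0.0188, 0, 0.0129], 0],
    [-1, [0.0188, 0, 0.0129], 0],
    [-1, [0.0188, 0, 0.0129], 0],
    [-1, [0.0188, 0, 0.0129], 0]
  ]
}}

```text
clock: 21.1
position: [522.6, 55.4, 198.7]
ee_rot: [0.069, 0.998, 0.0, 0.0]
contact_force: [3.4, -0.3, 0.5]
gripper_width: 0.2
```

>>> {"op": "drive_tool", "data": {
  "increments": [
    [-1, [0.0123, 0, 0.017], 0],
    [-1, [0.0123, 0, 0.017], 0],
    [-1, [0.0123, 0, 0.017], 0],
    [-1, [0.0123, 0, 0.017], 0],
    [-1, [0.0123, 0, 0.017], 0],
    [-1, [0.0123, 0, 0.017], 0],
    [-1, [0.0123, 0, 0.017], 0],
    [-1, [0.0123, 0, 0.017], 0]
  ]
}}

```text
clock: 22.1
position: [493.5, 59.3, 157.8]
ee_rot: [0.069, 0.998, 0.0, 0.0]
contact_force: [3.8, -0.7, 2.6]
gripper_width: 0.4
```

>>> {"op": "drive_tool", "data": {
  "increments": [
    [-1, [0.0055, 0, 0.0158], 0],
    [-1, [0.0055, 0, 0.0158], 0],
    [-1, [0.0055, 0, 0.0158], 0],
    [-1, [0.0055, 0, 0.0158], 0],
    [-1, [0.0055, 0, 0.0158], 0],
    [-1, [0.0055, 0, 0.0158], 0],
    [-1, [0.0055, 0, 0.0158], 0],
    [-1, [0.004, 0, 0.0158], 0]
  ]
}}

```text
clock: 23.1
position: [480.9, 61.1, 119.9]
ee_rot: [0.069, 0.998, 0.0, 0.0]
contact_force: [3.7, -0.2, 3.6]
gripper_width: -0.3
```

>>> {"op": "drive_tool", "data": {
  "increments": [
    [-1, [0, 0, 0.006], 0],
    [-1, [0, 0, 0.006], 0],
    [-1, [0, 0, 0.006], 0],
    [-1, [0, 0, 0.006], 0],
    [-1, [0, 0, 0.0042], 0],
    [-1, [0, 0, 0.0042], 0]
  ]
}}

```text
clock: 23.85
position: [480.1, 60.8, 110.0]
ee_rot: [0.069, 0.998, -0.0, -0.001]
contact_force: [-1.6, 1.4, 4.9]
gripper_width: 0.6
```

Earlier the stop was met at z ≈ 101, so I'll press at 10 mm/s.

>>> {"op": "drive_tool", "data": {
  "increments": [
    [-1, [0, 0, 0.0042], 0],
    [-1, [0, 0, 0.0042], 0],
    [-1, [0, 0, 0.0042], 0],
    [-1, [0, 0, 0.0042], 0],
    [-1, [0, 0, 0.0042], 0]
  ]
}}

```text
clock: 24.48
position: [480.4, 60.7, 103.8]
ee_rot: [0.069, 0.998, -0.0, -0.001]
contact_force: [-4.0, 0.5, 5.1]
gripper_width: -0.1
```

>>> {"op": "drive_tool", "data": {
  "increments": [
    [-1, [0, 0, 0.0042], 0]
  ]
}}

```text
clock: 24.6
position: [480.5, 60.7, 102.6]
ee_rot: [0.069, 0.998, -0.0, -0.001]
contact_force: [-5.1, 0.7, 4.2]
gripper_width: -0.3
```

>>> {"op": "drive_tool", "data": {
  "increments": [
    [-1, [0, 0, 0.003], 0]
  ]
}}

```text
clock: 24.72
position: [480.5, 60.7, 101.8]
ee_rot: [0.069, 0.998, -0.0, -0.001]
contact_force: [-5.4, -0.3, 7.9]
gripper_width: 0.2
```

>>> {"op": "drive_tool", "data": {
  "increments": [
    [-1, [0, 0, 0.002], 0]
  ]
}}

```text
clock: 24.85
position: [480.5, 60.7, 101.6]
ee_rot: [0.069, 0.998, -0.0, -0.001]
contact_force: [-6.5, 0.3, 10.3]
gripper_width: -0.2
```

>>> {"op": "drive_tool", "data": {
  "increments": [
    [-1, [0, 0, 0.001], 0]
  ]
}}

```text
clock: 24.98
position: [480.6, 60.7, 101.5]
ee_rot: [0.069, 0.998, -0.0, -0.0]
contact_force: [-6.9, 0.0, 10.4]
gripper_width: -0.3
```

>>> {"op": "drive_tool", "data": {
  "increments": [
    [-1, [0, 0, 0.0015], 0]
  ]
}}

```text
clock: 25.1
position: [480.5, 60.7, 101.3]
ee_rot: [0.069, 0.998, -0.0, -0.0]
contact_force: [-7.7, 0.3, 13.1]
gripper_width: 0.3
```

That is a hard stop at 13 N. I'll let go and watch whether the hatch stays down.

>>> {"op": "drive_tool", "data": {
  "increments": [
    [-1, [0, 0, -0.01], 0],
    [-1, [0, 0, -0.03], 0],
    [-1, [0, 0, -0.1], 0],
    [-1, [0, 0, -0.15], 0],
    [-1, [0, 0, -0.15], 0],
    [-1, [0, 0, 0], 0],
    [-1, [0, 0, 0], 0],
    [-1, [0, 0, 0], 0],
    [-1, [0, 0, 0], 0],
    [-1, [0, 0, 0], 0],
    [-1, [0, 0, 0], 0],
    [-1, [0, 0, 0], 0],
    [-1, [0, 0, 0], 0],
    [-1, [0, 0, 0], 0],
    [-1, [0, 0, 0], 0],
    [-1, [0, 0, 0], 0]
  ]
}}

```text
clock: 27.1
position: [481.0, 61.1, 232.6]
ee_rot: [0.069, 0.998, 0.0, 0.0]
contact_force: [0.1, -0.4, 0.6]
gripper_width: 0.2
```

```bash
python3 - <<'E'
from h import *
s=read_state();print(s["clock"],s["position"],s["contact_force"])
c=calibration("wrist");a=save("wrist","pics/w10.png");b=save("scene","pics/s10.png")
k,q=np.cos(-.138),np.sin(-.138)
for l in[(-180,100,98),(-180,-100,98),(50,100,87),(50,-100,87)]: print(proj(c,(638.7+k*l[0]-q*l[1],38.5+q*l[0]+k*l[1],l[2])))
cv2.imwrite("pics/s10c.png",cv2.resize(b[60:300,220:460,::-1],None,fx=2.5,fy=2.5))
E
```

```text
27.1 [480.9610719   61.07056328 232.6152402 ] [ 0.10796097 -0.35450189  0.61073886]
(np.float64(440.03480958002876), np.float64(170.5460161433217))
(np.float64(197.1581216873156), np.float64(170.83321709344003))
(np.float64(411.3398149858208), np.float64(375.5579217517061))
(np.float64(226.74881574301162), np.float64(375.77336944112176))
```

View pics/w10.png

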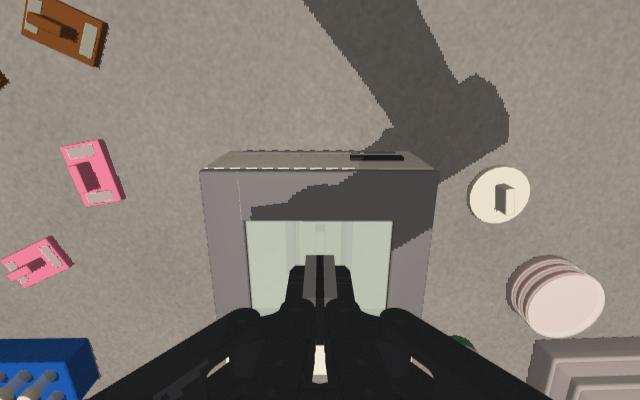

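View pics/s10c.png

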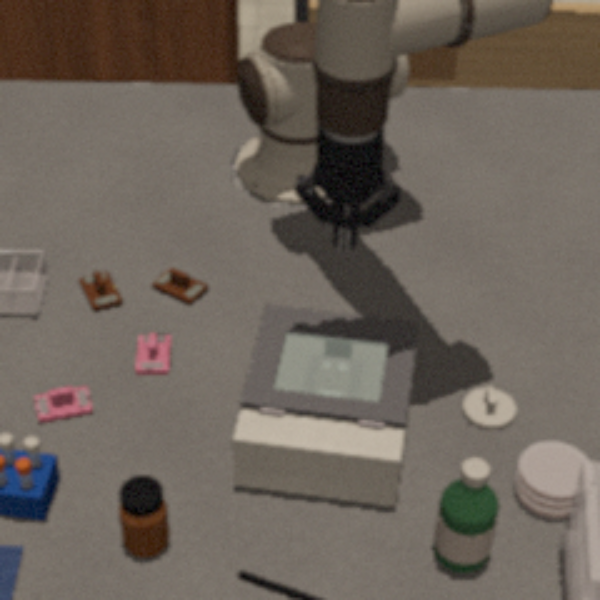

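The hatch's front edge sits at row 170, exactly where a shut hatch projects. It has stayed there about 1.7 s after release, the robot is clear, and the other items have not moved.

```bash
python3 - <<'E'
from h import *
print(job_done())
E
```

```text
the job is handed in; nothing more can be done
None
```

The cassette is in the reader and the hatch is shut. I handed the job in at about 27 s; no verdict was reported.

- **Opening:** I pressed the front bar to its hard stop with about 12 N of downward force (just under 14 N in all). The latch let go and the hatch rose fully open.
- **Placing:** I gripped the white cassette by its tab and lowered it into the pocket until it touched the floor with about 3 N. The wrist view after release showed it flat and square, with even margins all round.
- **Closing:** I swung the hatch down from behind with the shut fingers, against about 5 N at most. I then pressed it to the stop again with about 13 N down (15 N in all) and let go.

**Last checks:** About 1.7 s after letting go, the hatch's front edge was exactly where it should be when shut (row 170 in the wrist view). The robot was touching nothing, and the dish carrier and other bystanders looked unmoved.

**Disagreements:**
- The top and wrist cameras differed by about 2 mm sideways. I used the wrist view for the final fit.
- The back of the reader measured about 4 mm narrower than the stated 200 mm, which had no effect on the job.
- I never saw the latch trip as a separate drop in force. I inferred it from the hard stop and from how the hatch behaved afterwards.

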